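Slide a board out to the length gauge and hold it for sawing

TASK

Make the board ready for its saw cut: flip the small hinged steel stop at the end of the saw stand over, so that it hangs down out of the way, before any of the board is beyond the end of the deck. Then slide the board, flat on the deck all the way, straight out over that end until its leading end is level with the pointer of the length gauge, leaving the sanding block, pliers and tape measure where they are. The board is then so far out that it would tip by itself, so finish while still holding it there with the gripper, flat on the deck and still; do not let go.

Things in the scene. Friction and masses are not known exactly. Their poses are not given: they have to be found in the camera images.
- deck_edge (a point): Middle of the upper edge at the outer end of the fixed saw stand, a plywood deck 260 mm long, 130 mm wide, flat top 60 mm above the bench, no fences. x points outward along the deck (the way the board must slide; roughly the robot's right), y to the side where the gauge stands (away from the robot), z up. The deck reaches 260 mm back along -x and 65 mm to each side.
- board_mid (a point): Centre of the loose wooden board: 240 mm long (its x, leading end at +x), 45 mm wide (y), 28 mm thick (z), 0.2 to 0.35 kg. Starts flat on the deck behind the stop, up to 0.1 rad askew and 10 mm off the middle, leading end 25 to 50 mm short of the outer edge, rear end overhanging the deck's rear by up to 30 mm. Tips unless held once its middle is past the outer edge.
- board_end (a point): Centre of the leading end face of the board, 120 mm along x from board_mid. Axes as the board's.
- flip_stop (a joint): Angle of the flip stop, a steel plate 34 mm wide, 4 mm thick, upright across the deck's outer end. Hinge axis along the deck's y, 7 mm beyond deck_edge, 8 mm below the deck's top. 0 = upright, grows as it swings outward and down; 2.4 = end of travel, hanging clear below the board. Stays where it is up to about 0.4 rad; past about 0.6 rad it falls to 2.4 by its own weight.
- stop_top (a point): Middle of the rounded free edge of the flip stop, 62 mm from its hinge axis (54 mm above the deck when upright).
- mark (a point): Tip of the level pointer of the length gauge, a fixed steel post 95 mm high beside the board's path. The blade is 3 mm thick, 10 mm high, at the board's mid-height, and points along -y; its tip is 42 to 52 mm from the deck's middle line, 135 to 165 mm beyond the deck's edge. Axes as deck_edge: the board's end face is to stand at x = 0 here, passing the tip with about 20 mm to spare.
- saw_stand: The fixed saw stand; origin under the middle of the deck at bench height, x outward, y toward the gauge's side, z up.
- board: The loose board; origin at the centre of its underside, axes as board_mid.
- length_gauge: The fixed length gauge; origin at the centre of the underside of its foot, 43 mm in y from the pointer's tip.
- sanding_block: Loose cork sanding block 62x112x31 mm on the bench beside the stand, on the side away from the robot; bystander. Origin at the centre of its underside.
- pliers_red: Loose pliers with red handles, 175 mm long, 14 mm high, flat on the bench near the outer end of the stand, on the robot's side; bystander. Origin at the centre of the underside.
- tape_measure: Loose tape measure 40x75x68 mm standing on the bench beyond the gauge, ahead of the board's path; bystander. Origin at the centre of its underside.
There are look-alikes about, which are no part of the job. There is more than one size of the length_gauge; the job needs the larger.

How it is judged:
By the outcome, as a careful person would: the job done as asked, in the order asked, and still so for the second after the job is handed in, while the arm keeps its last pose, push and grip.
It also fails if it takes over 48 s, if anything falls off the work surface, if the arm or the gripper's body presses on something with over 40 N, if the wrist force passes 120 N, or if a joint passes its speed limit or range.

ROBOT

A 6-joint arm with a two-finger parallel gripper is mounted at the origin on a cart in front of the work surface, level with it; the furniture and walls round the work are solid. World frame = base frame: x ahead of the robot, y to its left, z up, the work surface at z = 0. Lengths are in mm, angles in rad, forces in N, time in s.
With the tool pointing down it reaches from about 300 to 875 mm from the base axis. Payload 6.4 kg.
Tool frame: the origin (TCP) lies midway between the tips of the shut fingers; the grasp point (between the pads) lies ctrl.hold_point_z behind it (ctrl.hold_point_z is the distance from the TCP to the grasp point, in mm); z points along the fingers, y is the line along which they close (so a half turn about z gives the same grasp; the last joint's range is limited). The gripper opens to 88 mm and grips with 3 to 60 N. Pads are 18 mm wide; open, the fingers measure 123 mm over their backs; the gripper's body (75 mm by 187 mm) begins 45 mm behind the grasp point.
Start: joints at [1.021, 0.181, 1.607, -0, 1.354, -0.206], TCP at [193.803, 541.37, 238.714] pointing down, gripper open.
Joint ranges: [-2.99, 2.99], [-0.89, 2.07], [0.3, 2.58], [-1.14, 4.28], [0, 2.63], [-3.12, 3.12]. Speed limits (rad/s): [2.57, 2.57, 3.01, 3.14, 3.14, 3.14].

INTERFACE

Orientations are given as a unit quaternion [x, y, z, w].
In Python, from cell import status, imaging, hand_in, ctrl gives the robot as it stands.
- The arm moves only by the tool drive_tool, never from a script. Its argument "moves" is one flat list of numbers, 4 for each row, row after row: the shift along the tool's x, y, z in units of 0.15 m (1.0 is 0.15 m), then the turn about the tool's z in units of 180 degrees (1.0 is 180 degrees). In form: [x, y, z, turn, x, y, z, turn, ...]. A call has 1 to 12 rows; each row shifts and turns the commanded pose from where the row before left it, along the tool's axes as they then stand; what a row does not reach is not made up. A row lasts 1/12 s, in which the tool goes at most 41.7 mm and 7.16 degrees, less where a joint would pass 70% of its speed; a pose out of reach is approached as far as the arm can. A call with a number of a shift or a turn outside -1 to 1 is refused whole. A call with a gripper value outside its range is refused whole. "jaw" is the gripper command: -1 is fully open, 1 is shut, values between are in proportion, set as the call begins (left out, the last holds). The fingers move at their own pace and stop on an object; "newtons" is the grip in N (left out, the last holds). Time passes only in rows, so rows that do not move let the fingers close. It gives the time, the measured TCP pose, the force, the opening and the grip force at its end, in the units of the state.
- status.get_obs(): the state, without advancing time (a new reading comes with each control period).
- imaging.capture(name): name is "scene" or "top"; returns the picture (480x640x3 uint8, blue, green, red); there is no depth.
- imaging.camera_info(name): a dict with "fov_y" (degrees; the focal length in pixels is half the picture's height over the tangent of half this angle, whatever the lens; pixels are square), "cx", "cy" (the principal point, pixels), "extrinsics" (4x4, takes a point from camera to world coordinates). Camera axes: x right, y down, z forward; pixel columns grow to the right and rows downward; lengths in mm; the calibration is good to about 2 mm. A picture is of the moment at which its call begins. camera_info takes no time and is no camera call.
- hand_in(): hands the job in; it is judged then, once.
The state is a dict: "time_s": time; "q": joint angles; "dq": joint speeds; "effort": joint torques, N m; "ee_pos": TCP position; "tcp_rot": TCP orientation; "contact_force": force on the tool from outside, world axes, zero at the start; "torque": the same for the moment, N m; "opening": opening from 0.0 (shut) to 1.0 (fully open); "grasp_force": force on a finger pad.
Only numpy, scipy, OpenCV 4.12 (cv2) and the standard library are available. Lean on these libraries where they do the work, as an engineer would, in place of code of your own. Each camera call takes 0.05 s, during which the arm holds its last target. There are 200 camera calls.

## Working session

There is one attempt and no reset: what is moved stays moved. The work goes in short steps, Python scripts to look and compute and a tool call to move; the robot and the scene stay as the last step left them, time stands still between calls to the robot, and variables do not carry over. Pictures are saved under pics/ and viewed, at most 13 in all, crops included, and the job is handed in when it is done.

Besides the shell and the picture viewer there is one more tool, called after "Request:" as name(argument=value, ...), one argument or row to a line, values as JSON. drive_tool: Moves the arm, as the interface text tells. Shifts and turns lie within -1 to 1; 1 stands for 0.15 m of shift or 180 degrees of turn. Its arguments: {"type":"object","properties":{"moves":{"type":"array"},"jaw":{"type":"number"},"newtons":{"type":"number"}},"required":["moves"]}

```bash
mkdir -p pics; ls; python3 - <<'E'
from cell import status, imaging, ctrl
import cv2,numpy as np
o=status.get_obs();print(o, ctrl.hold_point_z)
for n in("scene","top"):
    cv2.imwrite(f"pics/{n}0.png",imaging.capture(n)); i=imaging.camera_info(n);print(n,i['fov_y'],i['cx'],i['cy'],np.round(i['extrinsics'],4).tolist(),[k for k in i])
E
```

```text
pics
{'time_s': 0.0, 'q': array([ 1.02067307e+00,  1.81545312e-01,  1.60798462e+00,  1.07160197e-05,
        1.35380186e+00, -2.06299754e-01]), 'dq': array([-0.00046776,  0.00026468,  0.00080765,  0.00044816, -0.00029584,
       -0.0015133 ]), 'effort': array([-9.60750876e-04, -4.33878171e+01, -3.41844499e+01,  7.02695944e-02,
        3.85664077e-02, -1.45538420e-04]), 'ee_pos': array([193.52432516, 540.89362341, 237.81903958]), 'tcp_rot': array([ 1.71067308e-01,  9.85258961e-01, -8.06184912e-04, -3.25959011e-04]), 'contact_force': array([0.22778996, 0.53086713, 1.00308951]), 'torque': array([-0.0358777 ,  0.00728281,  0.01454065]), 'grasp_force': 0.0, 'opening': 0.9988256219503092} 18.700000000000003
scene 42.075699886109476 321.5031092892059 242.08356427672805 [[0.8514, -0.4145, 0.3214, 175.8237], [-0.5243, -0.6519, 0.5479, -709.7988], [-0.0176, -0.635, -0.7723, 1018.7205], [0.0, 0.0, 0.0, 1.0]] ['fov_y', 'cx', 'cy', 'extrinsics']
top 43.59819280262802 321.44671402029655 250.92542942496732 [[0.0063, -0.9875, 0.1575, 408.0848], [-0.9998, -0.0035, 0.0178, -50.1755], [-0.017, -0.1576, -0.9874, 1028.7418], [0.0, 0.0, 0.0, 1.0]] ['fov_y', 'cx', 'cy', 'extrinsics']
```

View pics/scene0.png

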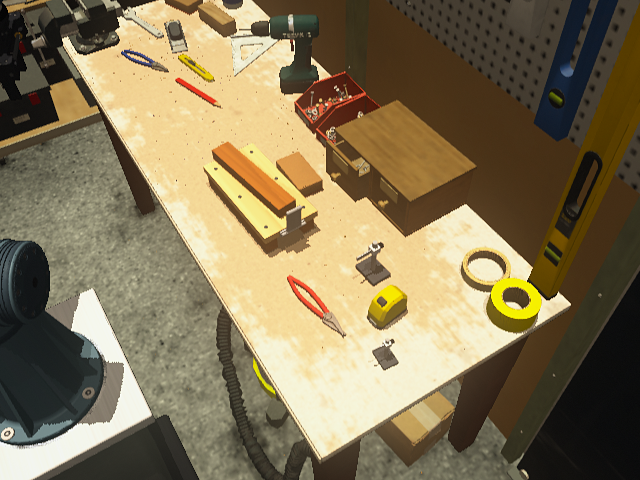

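View pics/top0.png

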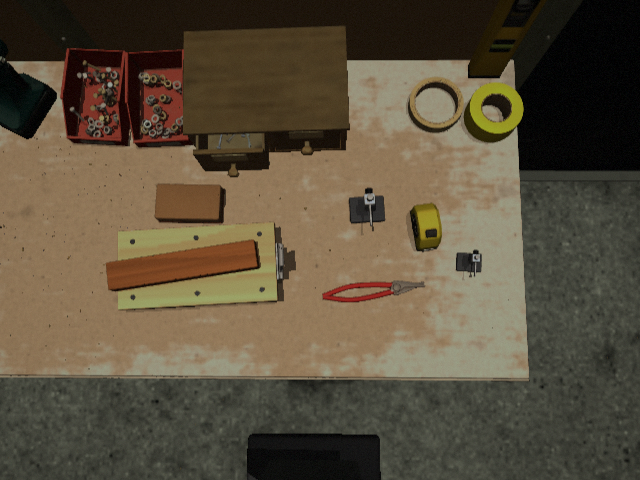

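Candidates in the top view: the larger gauge is at (368,208) with its pointer tip near (372,229), and the small look-alike is at (470,262). The board is at (182,264), the stop at (281,262), the sanding block at (188,202), the red pliers at (372,291) and the tape at (427,227). I choose the larger gauge at (368,208) and will check it in a close crop.

```bash
cat > h.py <<'E'
import numpy as np,cv2
from cell import imaging,status
def cam(n):
    i=imaging.camera_info(n);return 240/np.tan(np.radians(i['fov_y']/2)),i['cx'],i['cy'],np.array(i['extrinsics'])
def ray(n,p):
    f,cx,cy,T=cam(n);d=T[:3,:3]@np.array([(p[0]-cx)/f,(p[1]-cy)/f,1]);return T[:3,3],d
def plane(n,p,z):
    o,d=ray(n,p);return (o+d*(z-o[2])/d[2])[:2]
def proj(n,X):
    f,cx,cy,T=cam(n);c=T[:3,:3].T@(np.array(X,float)-T[:3,3]);return np.array([f*c[0]/c[2]+cx,f*c[1]/c[2]+cy])
def biggest(m):
    m=cv2.morphologyEx(m,cv2.MORPH_OPEN,np.ones((3,3)));cs,_=cv2.findContours(m,0,cv2.CHAIN_APPROX_NONE);return max(cs,key=cv2.contourArea)
E
python3 - <<'E'
from h import *
im=cv2.imread('pics/top0.png');s=cv2.imread('pics/scene0.png')
h=cv2.cvtColor(im,cv2.COLOR_BGR2HSV)
for p in[(150,238),(180,265),(250,290),(60,200),(300,330)]:print(p,h[p[1],p[0]])
roi=np.zeros(h.shape[:2],np.uint8);roi[215:315,95:300]=255
b=cv2.inRange(h,(3,150,60),(13,255,255))&roi
d=cv2.inRange(h,(22,60,60),(36,255,255))&roi
for nm,m,z in(("board",b,88),("deck",d,60)):
    c=biggest(m); 
    if nm=="deck": c=cv2.convexHull(c)
    w=np.array([plane("top",p,z) for p in c[:,0]],np.float32);print(nm,cv2.minAreaRect(c),cv2.minAreaRect(w),cv2.boxPoints(cv2.minAreaRect(w)).round(1).tolist())
a=cv2.resize(im[185:285,265:395],None,fx=5,fy=5,interpolation=cv2.INTER_CUBIC)[:,:400+250]
a=cv2.convertScaleAbs(a,alpha=1.6)
cv2.imwrite('pics/c1.png',a)
a=cv2.resize(s[190:300,260:410],None,fx=5,fy=5,interpolation=cv2.INTER_CUBIC)
cv2.imwrite('pics/c2.png',a)
E
```

```text
(150, 238) [ 28 102 153]
(180, 265) [ 11 185 121]
(250, 290) [ 28 100 156]
(60, 200) [ 16  97 147]
(300, 330) [ 17  98 145]
board ((181.02383422851562, 264.65252685546875), (27.479087829589844, 150.88796997070312), 81.11934661865234) ((535.4799194335938, 189.30606079101562), (44.27098083496094, 238.15103149414062), 9.21327018737793) [[494.6000061035156, 303.29998779296875], [532.7000122070312, 68.19999694824219], [576.4000244140625, 75.30000305175781], [538.2999877929688, 310.3999938964844]]
deck ((196.40664672851562, 285.4751281738281), (38.723411560058594, 159.39541625976562), 86.49646759033203) ((505.216552734375, 169.73294067382812), (63.26191711425781, 257.5658264160156), 3.7840840816497803) [[465.20001220703125, 296.1000061035156], [482.20001220703125, 39.099998474121094], [545.2999877929688, 43.29999923706055], [528.2999877929688, 300.29998779296875]]
```

View pics/c1.png

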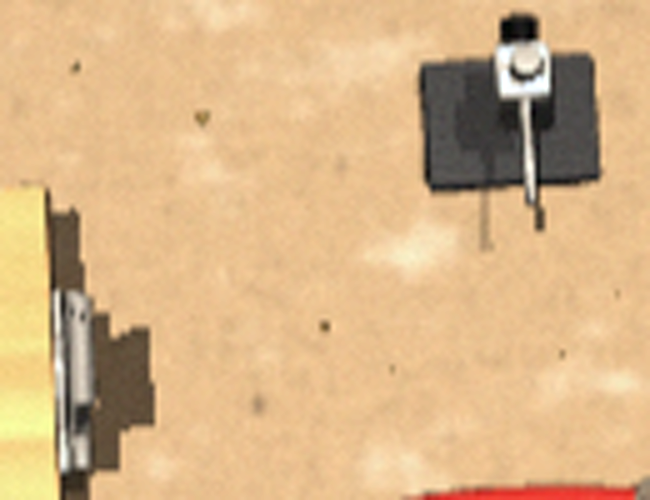

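View pics/c2.png

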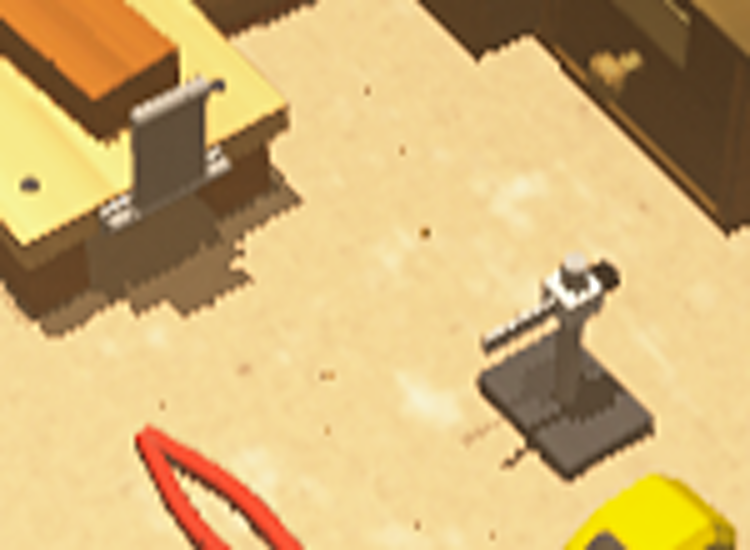

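The crop confirms the large gauge: its pointer tip is at top (371.2,225.6) and scene (357.4,259.4). The stop stands upright, with its top edge at scene (287.4,213.6) to (301,207). The deck's outer corner is at top (274,222.4).

```bash
python3 - <<'E'
from h import *
def tri(a,b):
    o1,d1=ray("top",a);o2,d2=ray("scene",b);d1/=np.linalg.norm(d1);d2/=np.linalg.norm(d2)
    s=np.linalg.lstsq(np.c_[d1,-d2],o2-o1,rcond=None)[0];p,q=o1+d1*s[0],o2+d2*s[1];return (p+q)/2,np.linalg.norm(p-q)
print("tip tri",tri((371.2,225.6),(357.4,259.4)),"top@79",plane("top",(371.2,225.6),79),"scene",plane("scene",(357.4,259.4),74))
im=cv2.imread('pics/top0.png');h=cv2.cvtColor(im,cv2.COLOR_BGR2HSV)
roi=np.zeros(h.shape[:2],np.uint8);roi[215:315,95:300]=255
d=cv2.inRange(h,(22,60,60),(36,255,255))&roi
d=cv2.morphologyEx(d,cv2.MORPH_OPEN,np.ones((3,3)))
c=cv2.convexHull(cv2.findNonZero(d))
w=np.array([plane("top",p,60) for p in c[:,0]],np.float32);r=cv2.minAreaRect(w);print(r)
B=cv2.boxPoints(r);B=B[np.argsort(B[:,1])];E=(B[0]+B[1])/2;R=(B[2]+B[3])/2
u=(E-R)/np.linalg.norm(E-R);v=np.array([-u[1],u[0]]);C=(E+R)/2;E=C+u*130
print("E",E,"u",u,"ang -u",np.degrees(np.arctan2(-u[1],-u[0])))
f=lambda p:np.round([(p[:2]-E)@u,(p[:2]-E)@v],1)
print("tip",f(plane("top",(371.2,225.6),79)),f(plane("scene",(357.4,259.4),74)))
print("board ends",f(np.array([554.5,71.8])),f(np.array([516.4,306.9])))
for p in((287.4,213.6),(301,207)):print("stop",f(plane("scene",p,114)))
o=status.get_obs();print("tcp",f(o['ee_pos']))
print("targets: push start",E+u*-16+v*0)
E
```

```text
tip tri (array([ 602.98116229, -113.5870061 ,   75.13908813]), np.float64(1.9963942757270754)) top@79 [ 601.23475062 -112.98815501] scene [ 604.51151092 -113.06540482]
((538.4668579101562, 171.8115997314453), (129.59567260742188, 257.4128723144531), 3.608088731765747)
E [546.64795   42.069275] u [ 0.06293134 -0.9980179 ] ang -u 93.60808
tip [158.2  44.7] [158.5  48. ]
board ends [-29.2   9.7] [-266.2  -13.5]
stop [ 12.2 -13.5]
stop [13.4 17.7]
tcp [-520.1 -321. ]
targets: push start [545.64105  58.03756]
```

Request:
drive_tool(
  moves=[0,0,0,0.037,0,0,0,0.037,0,0,0,0.037,0,0,0,0.037,0,0,0,0.037,0,0,0,0.037,0,0,0,0.037,0,0,0,0.037,0,0,0,0.037,0,0,0,0.037,0,0,0,0,0,0,0,0],
  jaw=1,
  newtons=20,
)

```text
time_s: 1.1
ee_pos: [193.7, 541.2, 238.3]
tcp_rot: [0.683, 0.731, -0.0, 0.0]
contact_force: [0.2, 0.1, -0.6]
opening: 0.116
grasp_force: 0.0
```

Request:
drive_tool(
  moves=[-0.2,0.12,0,0,-0.2,0.12,0,0,-0.2,0.12,0,0,-0.2,0.12,0,0,-0.2,0.12,0,0,-0.2,0.12,0,0,-0.2,0.12,0,0,-0.2,0.12,0,0,-0.2,0.12,0,0,-0.2,0.12,0,0,-0.2,0.12,0,0,-0.2,0.12,0,0],
)

```text
time_s: 2.1
ee_pos: [433.2, 194.5, 238.8]
tcp_rot: [0.682, 0.731, 0.0, 0.0]
contact_force: [0.2, 0.7, 0.7]
opening: 0.005
grasp_force: 0.0
```

Request:
drive_tool(
  moves=[-0.17,0.12,0,0,-0.17,0.12,0,0,-0.17,0.12,0,0,-0.16,0.12,0,0,-0.16,0.1,0,0,-0.14,0.1,0,0,0,0,0.1,0,0,0,0.1,0,0,0,0.1,0,0,0,0.1,0,0,0,0.1,0,0,0,0,0],
)

```text
time_s: 3.1
ee_pos: [541.6, 57.6, 160.4]
tcp_rot: [0.683, 0.731, -0.002, -0.002]
contact_force: [-0.1, 0.2, 0.3]
opening: 0.0
grasp_force: 0.0
```

Request:
drive_tool(
  moves=[0.02,0.02,0,0,0,0,0.1,0,0,0,0.1,0,0,0,0.1,0,0,0,0.1,0,0,0,0.04,0,0,0,0,0,0,0,0,0],
)

```text
time_s: 3.77
ee_pos: [547.2, 60.7, 98.6]
tcp_rot: [0.684, 0.73, 0.0, 0.0]
contact_force: [-0.3, 0.3, 0.6]
opening: 0.005
grasp_force: 0.0
```

```bash
python3 - <<'E'
from h import *
s=imaging.capture("scene");cv2.imwrite('pics/s1.png',cv2.resize(s[120:280,190:400],None,fx=3.5,fy=3.5))
o=status.get_obs();print(o['ee_pos'],o['contact_force'])
E
```

```text
[547.56920342  60.66050724  99.03247761] [-0.70633715  0.23536702  0.0084465 ]
```

View pics/s1.png

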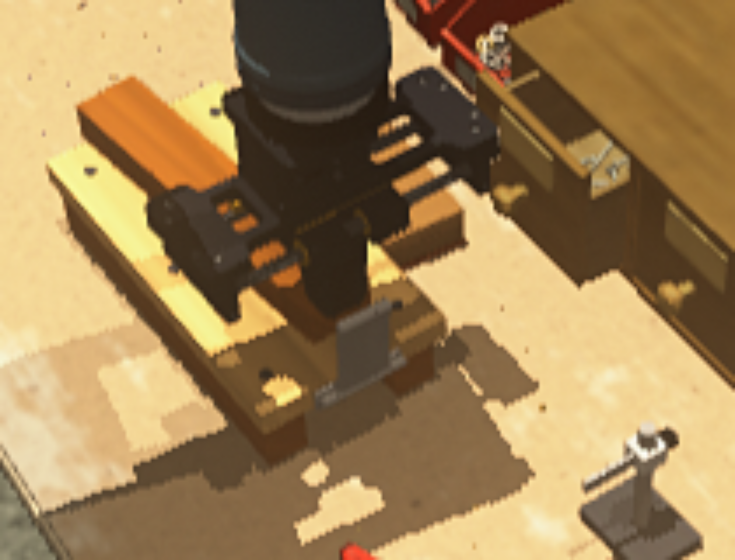

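The closed fingers stand just behind the upright stop and clear of the board. Next I push outward.

Request:
drive_tool(
  moves=[0,0,0.03,0,-0.05,0,0,0,-0.04,0,0,0,-0.04,0,0,0,-0.04,0,0,0,-0.04,0,0,0,-0.04,0,0,0,-0.04,0,0,0,-0.04,0,0,0,-0.04,0,0,0,-0.04,0,0,0,-0.04,0,0,0],
)

```text
time_s: 4.82
ee_pos: [550.9, -7.3, 93.2]
tcp_rot: [0.684, 0.73, -0.0, -0.0]
contact_force: [0.3, 0.7, -0.4]
opening: 0.004
grasp_force: 0.0
```

Request:
drive_tool(
  moves=[-0.03,0,0,0,0,0,0,0,0,0,0,0,0,0,0,0,0,0,-0.15,0,0,0,-0.15,0,0,0,-0.15,0,0,0,0,0],
)

```text
time_s: 5.48
ee_pos: [554.0, -11.4, 165.4]
tcp_rot: [0.684, 0.73, 0.002, 0.003]
contact_force: [0.9, 0.3, 0.6]
opening: 0.007
grasp_force: 0.0
```

```bash
python3 - <<'E'
from h import *
s=imaging.capture("scene");cv2.imwrite('pics/s2.png',cv2.resize(s[120:280,190:400],None,fx=3.5,fy=3.5))
E
```

```text
(no output)
```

View pics/s2.png

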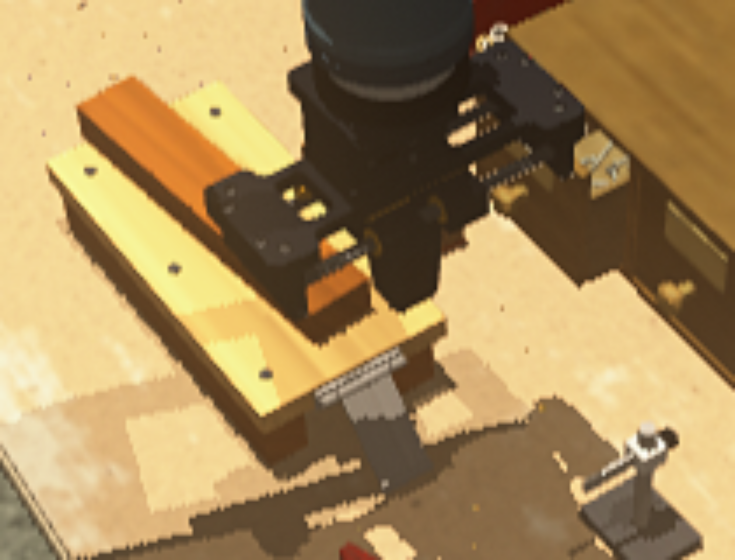

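The stop now hangs down past the deck's end, at crop (390,430). Next I grip the board behind its middle.

Request:
drive_tool(
  moves=[0.2,-0.01,0,0,0.2,-0.01,0,0,0.2,-0.01,0,0,0.2,-0.01,0,0,0.2,-0.01,0,0,0.2,-0.01,0,0,0.2,0,0,0,0.2,0,0,0,0,0,0,-0.03,0,0,0,0,0,0,0,0],
  jaw=-1,
)

```text
time_s: 6.45
ee_pos: [525.8, 227.8, 159.4]
tcp_rot: [0.649, 0.761, -0.001, -0.001]
contact_force: [0.9, 0.4, -0.7]
opening: 0.816
grasp_force: 0.0
```

```bash
python3 - <<'E'
from h import *
t=imaging.capture("top");h=cv2.cvtColor(t,cv2.COLOR_BGR2HSV)
o=status.get_obs();print(o['ee_pos'],o['tcp_rot'],o['opening'])
roi=np.zeros(h.shape[:2],np.uint8);roi[215:315,95:300]=255
c=cv2.inRange(h,(3,150,60),(13,255,255))&roi
for a,b in((100,150),(210,270)):
    p=cv2.findNonZero(c[:,a:b])[:,0]+[a,0]
    print(p.min(0),p.max(0), [int(np.median(p[p[:,0]==x][:,1])) for x in range(p[:,0].min()+4,p[:,0].max()-3,5)])
cv2.imwrite('pics/t3.png',t)
E
```

```text
[526.13378478 227.33654304 159.65855826] [ 6.49627102e-01  7.60252498e-01 -7.64322345e-04 -4.28447685e-04] 0.8558655683754208
[139 258] [142 282] []
[210 219] [257 272] [253, 253, 254, 257, 256, 255, 254, 253]
```

Request:
drive_tool(
  moves=[0,0.02,0.1,0,0,0,0.15,0,0,0,0.15,0,0,0,0.12,0,0,0,0.08,0,0,0,0.03,0,0,0,0,0,0,0,0,0],
)

```text
time_s: 7.17
ee_pos: [530.3, 227.9, 66.8]
tcp_rot: [0.649, 0.761, 0.0, 0.0]
contact_force: [-0.4, 0.5, 0.1]
opening: 0.999
grasp_force: 0.0
```

```bash
python3 - <<'E'
from h import *
s=imaging.capture("scene");cv2.imwrite('pics/s3.png',cv2.resize(s[120:280,180:390],None,fx=3.5,fy=3.5))
E
```

```text
(no output)
```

View pics/s3.png

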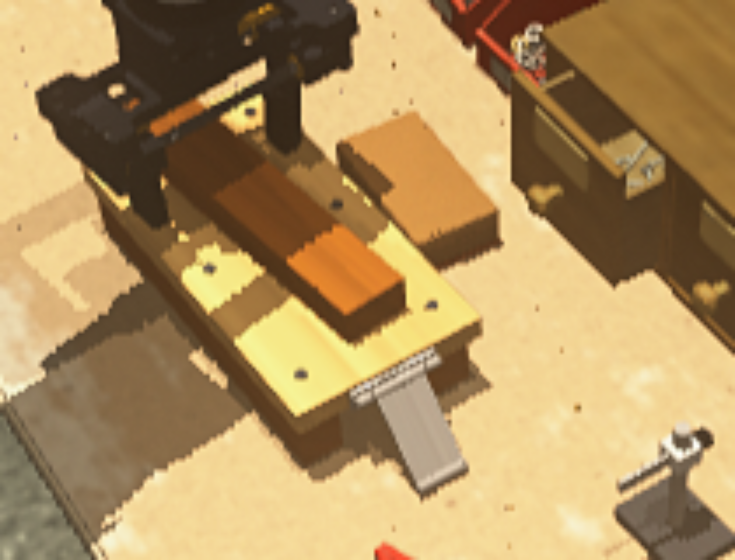

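The fingers straddle the board, which has not moved, and the stop is fully down. Next I grip.

Request:
drive_tool(
  moves=[0,0,0,0,0,0,0,0,0,0,0,0,0,0,0,0,0,0,0,0,0,0,0,0,0,0,0,0,0,0,0,0,0,0,0,0,0,0,0,0],
  jaw=1,
  newtons=40,
)

```text
time_s: 8.05
ee_pos: [529.8, 228.2, 66.3]
tcp_rot: [0.649, 0.761, 0.0, 0.0]
contact_force: [0.2, 1.0, 1.6]
opening: 0.506
grasp_force: 40.0
```

Request:
drive_tool(
  moves=[0,0,0,0.0075,0,0,0,0.0075,0,0,0,0.0075,0,0,0,0.0075,0,0,0,0,-0.03,0.005,0,0,-0.05,0.01,0,0,-0.05,0.01,0,0,-0.05,0.01,0,0,-0.05,0,0,0,-0.05,0,0,0,-0.03,0,0,0],
)

```text
time_s: 9.05
ee_pos: [538.2, 180.9, 66.3]
tcp_rot: [0.684, 0.729, 0.0, 0.0]
contact_force: [0.6, 3.2, 1.7]
opening: 0.507
grasp_force: 40.0
```

Request:
drive_tool(
  moves=[-0.04,0,0,0,-0.07,0,0,0,-0.07,0,0,0,-0.07,0,0,0,-0.08,0,0,0,-0.08,0,0,0,-0.08,0,0,0,-0.08,0,0,0,-0.07,0,0,0,-0.06,0,0,0,-0.03,0,0,0,0,0,0,0],
)

```text
time_s: 10.05
ee_pos: [545.3, 71.1, 66.3]
tcp_rot: [0.684, 0.729, -0.0, 0.001]
contact_force: [-1.0, -3.0, 1.3]
opening: 0.509
grasp_force: 40.0
```

```bash
python3 - <<'E'
from h import *
t=imaging.capture("top");s=imaging.capture("scene")
cv2.imwrite('pics/t4.png',t);cv2.imwrite('pics/s4.png',s)
o=status.get_obs();print(o['ee_pos'],o['contact_force'])
a=cv2.resize(t[190:310,260:400],None,fx=4,fy=4,interpolation=cv2.INTER_CUBIC);a=cv2.convertScaleAbs(a,alpha=1.6)
b=cv2.resize(s[190:310,255:315+85],None,fx=4,fy=4,interpolation=cv2.INTER_CUBIC)
cv2.imwrite('pics/c4.png',cv2.resize(np.hstack([a[:,:],b])[:, :1140],(800,337)))
cv2.imwrite('pics/c4t.png',a)
E
```

```text
[545.18657379  71.89458065  66.23317551] [ 0.51031409 -4.12003675  2.60926121]
```

View pics/c4t.png

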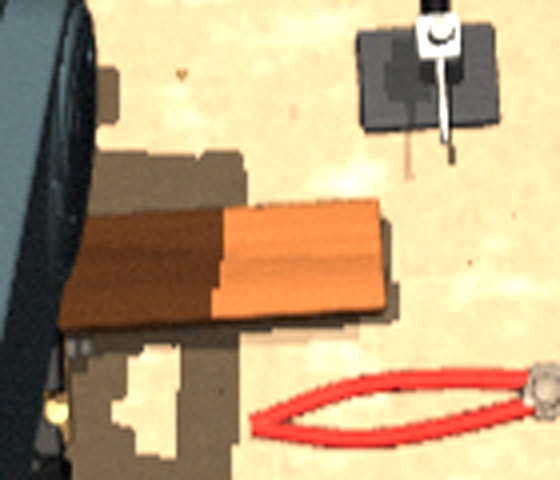

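The top crop shows the board's leading top corners at (354.5,240.3) and (356.3,267), with the pointer tip at (371.7,225.5), so a gap remains. Next I'll view the scene camera for the second view.

```bash
python3 - <<'E'
from h import *
s=cv2.imread('pics/s4.png')
cv2.imwrite('pics/c4s.png',cv2.resize(s[220:300,290:390],None,fx=7,fy=7,interpolation=cv2.INTER_CUBIC))
u=np.array([0.0640,-0.998]);v=np.array([.998,.064]);E=np.array([546.65,42.07])
f=lambda p:np.round([(p[:2]-E)@u,(p[:2]-E)@v],1)
for p in((354.5,240.25),(356.25,267)):print(f(plane("top",p,88)))
print("tip",f(plane("top",(371.6,225.5),79)))
E
```

```text
[129.4  20.7]
[129.3 -22.3]
tip [158.9  44.7]
```

View pics/c4s.png

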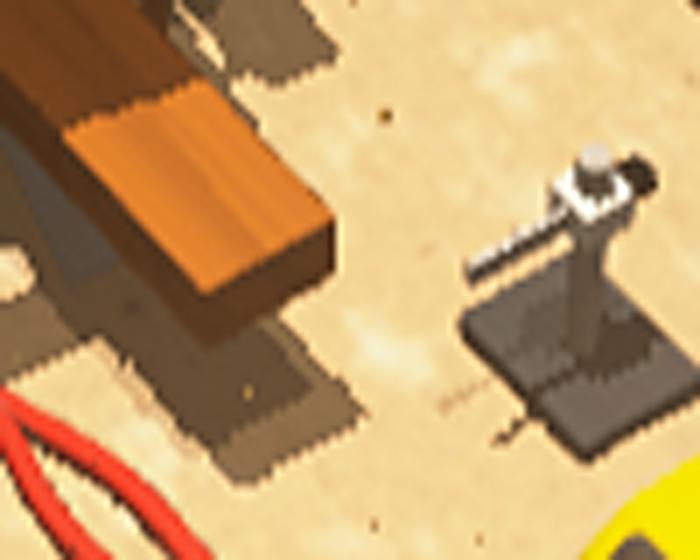

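```bash
python3 - <<'E'
from h import *
u=np.array([0.0640,-0.998]);v=np.array([.998,.064]);E=np.array([546.65,42.07])
f=lambda p:np.round([(p[:2]-E)@u,(p[:2]-E)@v],1)
for p in((337.7,251),(319.4,261.7)):print(f(plane("scene",p,88)))
print("tip",f(plane("scene",(356.7,257.7),79)),f(plane("scene",(357.3,260.6),69)))
E
```

```text
[128.7  22.9]
[129.2 -20.2]
tip [157.5  46.8] [157.7  48.4]
```

Request:
drive_tool(
  moves=[-0.04,0,0,0,-0.04,0,0,0,-0.04,0,0,0,-0.02,0,0,0,0,0,0,0,0,0,0,0],
)

```text
time_s: 10.65
ee_pos: [546.5, 51.2, 66.2]
tcp_rot: [0.684, 0.73, -0.0, 0.0]
contact_force: [0.3, -1.3, 4.2]
opening: 0.508
grasp_force: 40.0
```

```bash
python3 - <<'E'
from h import *
t=imaging.capture("top");s=imaging.capture("scene")
cv2.imwrite('pics/t5.png',t);cv2.imwrite('pics/s5.png',s)
a=cv2.convertScaleAbs(cv2.resize(t[215:275,335:385],None,fx=8,fy=8,interpolation=cv2.INTER_CUBIC),alpha=1.6)
b=cv2.resize(s[235:295,322:372],None,fx=8,fy=8,interpolation=cv2.INTER_CUBIC)
cv2.imwrite('pics/c5.png',np.hstack([a,b]))
o=status.get_obs();print(o['ee_pos'],o['contact_force'])
E
```

```text
[546.47666638  51.24648432  66.27056001] [-0.10158632 -2.23950899  3.65259762]
```

View pics/c5.png

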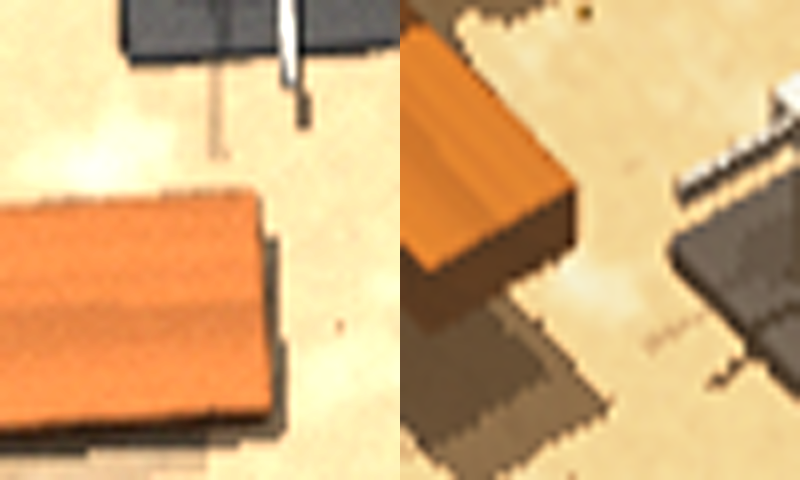

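The top half shows the lead corners at (367.3,238.8) and (368.9,266.9), with the tip at (371.1,225.6). The scene half shows the far corner at (343.5,258.5), so a few mm remain.

```bash
python3 - <<'E'
from h import *
u=np.array([0.0640,-0.998]);v=np.array([.998,.064]);E=np.array([546.65,42.07])
f=lambda p:np.round([(p[:2]-E)@u,(p[:2]-E)@v],1)
def edge(n,files=('5',)):
    # subpixel: mean of orange end crossing per row
    im=cv2.imread('pics/t5.png')[:,:,2].astype(float)-cv2.imread('pics/t5.png')[:,:,0]
    out=[]
    for r in range(243,264):
        x=im[r,350:380];m=(x[:10].mean()+np.median(x[-8:]))/2;k=np.where(x<m)[0][0];out.append((350+k-1+(x[k-1]-m)/(x[k-1]-x[k])+0.0,r))
    return out
P=edge(0);print("top edge x",np.median([f(plane("top",p,88))[0] for p in P]))
for p in((367.25,238.75),(368.9,266.9)):print(f(plane("top",p,88)))
print("tip top",f(plane("top",(371.1,225.6),79)))
print("scene corner",f(plane("scene",(343.5,258.5),88)),"tip",f(plane("scene",(357,257.8),79)))
t=cv2.imread('pics/t5.png').mean(2);print(t[219:229,366:376].round().astype(int))
E
```

```text
top edge x 148.3
[149.8  21.9]
[149.2 -23.3]
tip top [158.1  44.6]
scene corner [149.8  21. ] tip [158.   47.1]
[[ 65  63  64  62 157 171  31  68  64  64]
 [ 60  60  57  55 138 173  27  55  53  52]
 [ 35  33  33  39 136 168  20  30  28  31]
 [ 91 111 109 113 112 165  53 109 112 116]
 [136 148 146 145  91 164  65 148 151 150]
 [146 147 148 143  74 152  65 147 149 149]
 [146 149 151 145  73  93  66 150 148 149]
 [147 149 149 149 124 109  64 113 147 147]
 [146 145 146 148 147 139  61  68 147 141]
 [145 147 146 147 145 140  58  69 143 145]]
```

Request:
drive_tool(
  moves=[-0.02,0,0,0,-0.02,0,0,0,-0.015,0,0,0,0,0,0,0,0,0,0,0,0,0,0,0],
)

```text
time_s: 11.25
ee_pos: [546.9, 43.5, 66.2]
tcp_rot: [0.684, 0.73, -0.0, 0.0]
contact_force: [-0.1, 3.2, 4.9]
opening: 0.507
grasp_force: 40.0
```

```bash
python3 - <<'E'
from h import *
t=imaging.capture("top");s=imaging.capture("scene")
cv2.imwrite('pics/t6.png',t);cv2.imwrite('pics/s6.png',s)
a=cv2.convertScaleAbs(cv2.resize(t[215:275,335:385],None,fx=8,fy=8,interpolation=cv2.INTER_CUBIC),alpha=1.6)
b=cv2.resize(s[235:295,322:372],None,fx=8,fy=8,interpolation=cv2.INTER_CUBIC)
# predicted: end-face line through the tip (from the other view), top edge at z=88
u=np.array([0.0640,-0.998]);v=np.array([.998,.064]);E=np.array([546.65,42.07])
for n,q,im,ox,oy in(("top",158.0,a,335,215),("scene",157.9,b,322,235)):
    for z,c in((88,(255,0,0)),):
        A,B=[((proj(n,[*(E+u*q+v*l),z])-[ox,oy])*8).astype(int) for l in(-23,50)]
        cv2.line(im,tuple(map(int,A)),tuple(map(int,B)),c,1)
cv2.imwrite('pics/c6.png',np.hstack([a,b]))
im=t[:,:,2].astype(float)-t[:,:,0];P=[]
for r in range(243,264):
    x=im[r,355:385];m=(x[:8].mean()+np.median(x[-8:]))/2;k=np.where(x<m)[0][0];P.append((355+k-1+(x[k-1]-m)/(x[k-1]-x[k]),r))
print(np.median([(plane("top",p,88)-E)@u for p in P]),[ (plane("top",(c,225),79)-E)@u for c in(370.5,371)])
o=status.get_obs();print(o['ee_pos'],o['contact_force'])
E
```

```text
155.8434801548418 [np.float64(157.18646786498317), np.float64(157.98988476145814)]
[546.92107935  43.55325144  66.24610795] [-0.01963871  1.89026004  4.04260755]
```

View pics/c6.png

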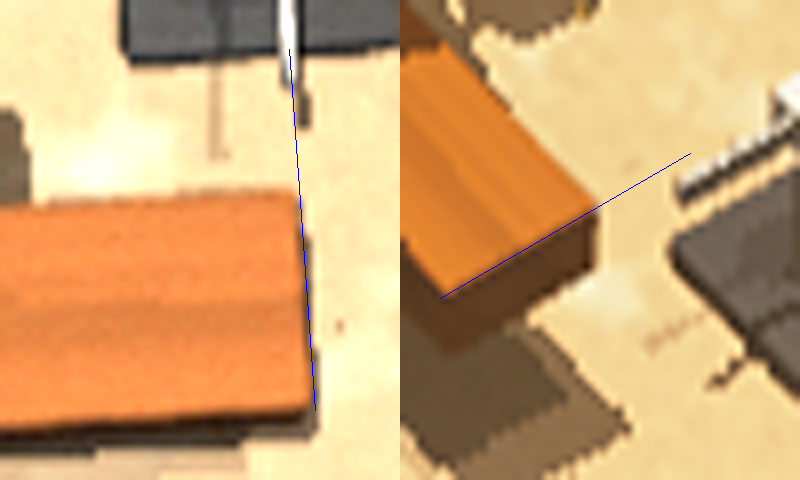

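The end is level in the scene view and about 1 mm short in the top view, so I nudge it 0.8 mm.

Request:
drive_tool(
  moves=[-0.003,0,0,0,-0.002,0,0,0,0,0,0,0,0,0,0,0,0,0,0,0,0,0,0,0,0,0,0,0,0,0,0,0],
)

```text
time_s: 12.02
ee_pos: [546.9, 42.9, 66.2]
tcp_rot: [0.684, 0.73, -0.0, -0.0]
contact_force: [-0.2, 4.4, 5.1]
opening: 0.509
grasp_force: 40.0
```

```bash
python3 - <<'E'
from h import *
from cell import hand_in
o=status.get_obs();print(o['ee_pos'],o['contact_force'],o['grasp_force'],abs(o['dq']).max())
t=imaging.capture("top");u=np.array([0.0640,-0.998]);E=np.array([546.65,42.07])
im=t[:,:,2].astype(float)-t[:,:,0];P=[]
for r in range(243,264):
    x=im[r,355:385];m=(x[:8].mean()+np.median(x[-8:]))/2;k=np.where(x<m)[0][0];P.append((355+k-1+(x[k-1]-m)/(x[k-1]-x[k]),r))
print(np.median([(plane("top",p,88)-E)@u for p in P]))
print(hand_in())
E
```

```text
[546.94261383  42.94856698  66.2170677 ] [-0.24850934  4.419824    5.08845767] 39.98960617929697 0.0016603790451340372
156.5237355523013
the job is handed in; nothing more can be done
None
```

I handed in the job at about 12 s: the stop was flipped down first, then the board was slid straight out until its end was level with the large gauge's pointer to within about 1 mm (by the camera measurements). The gripper is still holding it flat and still at 40 N.

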